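# Unstack the dismantled radio into its trays

## Robot

A 6-joint arm with a two-finger parallel gripper is mounted at the origin on the work surface. World frame = base frame: x ahead of the robot, y to its left, z up, the work surface at z = 0. Lengths are in m, angles in rad, forces in N, time in s.
With the tool pointing down it reaches from about 0.25 to 0.775 m from the base axis. Payload 4 kg.
Tool frame: the origin (TCP) lies at the very end of the fingers, on their centre line; the grasp point (between the pads) lies 19 mm behind it (robot.tcp_to_grasp is the distance from the TCP to the grasp point, in m); z points along the fingers, y is the line along which they close (so a half turn about z gives the same grasp; the last joint's range is limited). The gripper opens to 94 mm and grips with 3 to 60 N. Pads are 16 mm wide; open, the fingers measure 119 mm over their backs; the gripper's body (75 mm by 177 mm) begins 78 mm behind the grasp point.
Start: joints at [1.233, 0.087, 1.371, -0, 1.684, -0.103], TCP at [0.128, 0.535, 0.206] pointing down, gripper open.
Joint ranges: [-3.1, 3.1], [-0.76, 2.03], [0.27, 2.55], [-1.08, 4.22], [0.17, 2.65], [-2.57, 2.57]. Speed limits (rad/s): [2.79, 2.79, 3.14, 3.14, 3.14, 3.14].

## Interface

Orientations are given as [roll, pitch, yaw] about the fixed x, y, z axes, in that order (R = Rz(yaw) Ry(pitch) Rx(roll)).
In Python, from bench import robot gives the robot as it stands.
- The arm moves only by the shell command python3 nudge.py 'ROWS'. ROWS is a JSON list that holds a single list of rows (three levels of brackets), with 1 to 20 rows, each of 5 numbers: the finger opening in m, then dx, dy, dz in a scale on which 1.0 is 0.2 m, then a turn about the tool's z in normalised numbers (1 is pi rad); each row shifts and turns the commanded pose from where the row before left it, along the tool's axes as they then stand; what a row does not reach is not made up. A row lasts 1/12 s, in which the tool goes at most 0.0417 m and 0.125 rad, less where a joint would pass 70% of its speed; a pose out of reach is approached as far as the arm can. The fingers move at their own pace and stop on an object; the grip force is fixed at half the most. Time passes only in rows, so rows that do not move let the fingers close. It prints the time, the measured TCP pose, the force, the opening and the grip force at its end. Shift and turn numbers lie between -1 and 1, and a call with a number outside is refused. Input that does not fit is refused with a message, and nothing moves.
- robot.get_obs(): the state, without advancing time (a new reading comes with each control period).
- robot.snapshot(name): name is "side" or "top" or "wrist"; returns a dict with "color" (420x560x3 uint8, blue, green, red), "fx", "fy", "cx", "cy" (pixels), "k1" (the pictures are not rectified: a ray, as slopes to the right and down, at radius r is drawn at 1 + k1 r^2 times it, then the intrinsics apply), "extrinsics" (4x4, takes a point from world to camera coordinates). Camera axes: x right, y down, z forward; pixel columns grow to the right and rows downward; lengths in m; the calibration is good to about 2 mm. A picture is of the moment at which its call begins. There is no depth.
- robot.close_job(): hands the job in; it is judged then, once.
The state is a dict: "time": time; "joint_positions": joint angles; "qvel": joint speeds; "joint_torque": joint torques, N m; "tool_pos": TCP position; "ee_rot": TCP orientation; "wrist_force": force on the tool from outside, world axes, zero at the start; "wrist_torque": the same for the moment, N m; "width": finger opening in m; "finger_force": force on a finger pad.
Only numpy, scipy, OpenCV 4.12 (cv2) and the standard library are available. Lean on these libraries where they do the work, as an engineer would, in place of code of your own. Each camera call takes 0.05 s, during which the arm holds its last target. There are 200 camera calls.

## Task

The parts of a dismantled radio stand in one stack on the bench. Take the stack apart from the top down and set each part flat, the same way up as you found it, inside the rim of the empty grey tray or dish that matches its outline and size (round parts in the round dishes, the oblong ones squarely along the oblong trays). Set the parts down rather than dropping them, and leave the glass jar and the clip stand where they are.

Things in the scene. Friction and masses are not known exactly. Their poses are not given: they have to be found in the camera images.
- tuning_knob: Top of the stack: round black radio knob with a silvery face, 34 mm diameter, 18 mm tall, straight sides. Origin: centre of its underside, z up. Weighs some 30 g. It belongs in the small dish.
- battery_holder: Second from the top: black holder with two cells in it, a block 60 mm (its x) by 34 mm (its y), 18 mm tall. Origin: centre of its underside, z up. Some 70 g. It belongs in the small tray.
- speaker: Third from the top: steel loudspeaker lying face down: a flange of 58 mm diameter, 4 mm thick, narrowing above it, and on top a round dark magnet of 40 mm diameter from 12 mm to 26 mm above the underside (grip it by the magnet). Total height 26 mm. Origin: centre of its underside, z up. Some 140 g. It belongs in the large dish.
- radio_shell: Bottom of the stack, standing on the bench: white plastic radio shell, a closed flat block 120 mm (its x) by 62 mm (its y), 28 mm tall. Origin: centre of its underside, z up. Some 150 g; may be gripped across the 62 mm. It belongs in the large tray. Each part in the stack lies within about 4 mm and 0.15 rad of the one under it.
- small_dish: Place of the knob: round grey dish fixed to the bench, inner diameter 56 mm, outer 64 mm. As with all four places its floor lies 3 mm above the bench and its 4 mm wide rim stands 3 mm above that floor. Origin: centre of its underside, at bench height.
- small_tray: Place of the battery holder: oblong grey tray fixed to the bench, inside 84 mm (its x) by 58 mm (its y), outside 92 by 66 mm; floor 3 mm above the bench, rim 3 mm above the floor. Origin: centre of its underside.
- large_dish: Place of the speaker: round grey dish fixed to the bench, inner diameter 82 mm, outer 90 mm; floor 3 mm above the bench, rim 3 mm above the floor. Origin: centre of its underside.
- large_tray: Place of the radio shell: oblong grey tray fixed to the bench, inside 144 mm (its x) by 86 mm (its y), outside 152 by 94 mm; floor 3 mm above the bench, rim 3 mm above the floor. Origin: centre of its underside.
- glass_jar: Bystander: empty glass jar with its cap on, 64 mm diameter, 85 mm tall, standing loose off to one side. Origin: centre of its underside. Must not be moved.
- clip_stand: Bystander: steel stand with a round foot of 68 mm diameter, a thin post and two short arms with clips along its y, 125 mm tall and 130 mm across, standing loose off to the other side. Origin: centre of its underside. Must not be moved.

How it is judged:
On the way, in this order (a step that is already met when the one before it is completed fails the run):
1. the tuning knob lies in the small dish, released (z of tuning_knob in the frame of small_dish between 0.001 and 0.006 m and angle between tuning_knob's own z axis and vertical below 0.1 rad and horizontal distance between tuning_knob and small_dish below 0.0125 m and linear speed of tuning_knob below 0.02 m/s and angular speed of tuning_knob below 0.2 rad/s and contact force between tuning_knob and the fingers below 0.1 N), for 0.2 s.
2. the battery holder lies in the small tray, released (z of battery_holder in the frame of small_tray between 0.001 and 0.006 m and angle between battery_holder's own z axis and vertical below 0.1 rad and x of battery_holder in the frame of small_tray between -0.0125 and 0.0125 m and y of battery_holder in the frame of small_tray between -0.0125 and 0.0125 m and angle between the x axis of battery_holder and the x axis of small_tray, either way round below 0.22 rad and linear speed of battery_holder below 0.02 m/s and angular speed of battery_holder below 0.2 rad/s and contact force between battery_holder and the fingers below 0.1 N), for 0.2 s.
3. the speaker lies in the large dish, released (z of speaker in the frame of large_dish between 0.001 and 0.006 m and angle between speaker's own z axis and vertical below 0.1 rad and horizontal distance between speaker and large_dish below 0.0125 m and linear speed of speaker below 0.02 m/s and angular speed of speaker below 0.2 rad/s and contact force between speaker and the fingers below 0.1 N), for 0.2 s.
4. the radio shell lies in the large tray, released (z of radio_shell in the frame of large_tray between 0.001 and 0.006 m and angle between radio_shell's own z axis and vertical below 0.1 rad and x of radio_shell in the frame of large_tray between -0.0125 and 0.0125 m and y of radio_shell in the frame of large_tray between -0.0125 and 0.0125 m and angle between the x axis of radio_shell and the x axis of large_tray, either way round below 0.22 rad and linear speed of radio_shell below 0.02 m/s and angular speed of radio_shell below 0.2 rad/s and contact force between radio_shell and the fingers below 0.1 N), for 0.2 s.
At the end, for the whole second after the job is handed in: Knob in small dish, battery holder in small tray, speaker in large dish, shell in large tray: each flat on its floor, upright (0.1 rad), centred within 12.5 mm (in trays along each tray axis), oblong parts along their trays within 0.22 rad; all released and at rest (all of step 1 and all of step 2 and all of step 3 and all of step 4); the robot touches nothing.
It fails at once if the glass jar is shoved more than 20 mm or tipped (distance of glass_jar from where it was at the start of the episode above 0.02 m or angle between glass_jar's own z axis and vertical above 0.3 rad).
It fails at once if the clip stand is shoved more than 20 mm or tipped (distance of clip_stand from where it was at the start of the episode above 0.02 m or angle between clip_stand's own z axis and vertical above 0.3 rad).
It fails at once if a part is dropped (moves faster than 0.7 m/s with no finger on it) ((linear speed of tuning_knob above 0.7 m/s and contact force between tuning_knob and the arm below 0.05 N and contact force between tuning_knob and the fingers below 0.05 N) or (linear speed of battery_holder above 0.7 m/s and contact force between battery_holder and the arm below 0.05 N and contact force between battery_holder and the fingers below 0.05 N) or (linear speed of speaker above 0.7 m/s and contact force between speaker and the arm below 0.05 N and contact force between speaker and the fingers below 0.05 N) or (linear speed of radio_shell above 0.7 m/s and contact force between radio_shell and the arm below 0.05 N and contact force between radio_shell and the fingers below 0.05 N)).
It also fails if it takes over 115 s, if anything falls off the work surface, if the arm or the gripper's body presses on something with over 40 N, if the wrist force passes 120 N, or if a joint passes its speed limit or range.

## Working session

There is one attempt and no reset: what is moved stays moved. The work goes in short steps, Python scripts to look and compute and a shell command to move; the robot and the scene stay as the last step left them, time stands still between calls to the robot, and variables do not carry over. Pictures are saved under pics/ and viewed, at most 14 in all, crops included, and the job is handed in when it is done.

```bash
ls; mkdir -p pics; python3 - <<'E'
from bench import robot
import cv2,numpy as np
o=robot.get_obs();print(o['time'],o['tool_pos'],o['ee_rot'],o['width'],robot.tcp_to_grasp)
for n in ['top','side']:
    s=robot.snapshot(n);cv2.imwrite(f'pics/{n}0.png',s['color']);print(n,s['fx'],s['fy'],s['cx'],s['cy'],s['k1']);print(np.round(s['extrinsics'],4))
E
```

```text
bench.py
nudge.py
pics
0.0 [0.1277688  0.53439109 0.20431693] [-3.13941484e+00 -2.21133582e-04  2.90679587e+00] 0.09417006475708253 0.0188
top 534.8244239608837 534.8244239608837 278.11817371512444 209.6033944830182 -0.0885429699143746
[[ 5.0000e-04 -9.9990e-01  1.6500e-02 -1.2700e-02]
 [-9.8260e-01 -3.6000e-03 -1.8570e-01  5.3090e-01]
 [ 1.8570e-01 -1.6100e-02 -9.8250e-01  1.3746e+00]
 [ 0.0000e+00  0.0000e+00  0.0000e+00  1.0000e+00]]
side 380.3468859316169 380.3468859316169 279.1542078827709 212.06843990358757 -0.059114861511511956
[[ 0.971  -0.2386  0.0165 -0.5021]
 [-0.1332 -0.5967 -0.7913  0.1154]
 [ 0.1986  0.7662 -0.6112  0.8488]
 [ 0.      0.      0.      1.    ]]
```

View pics/top0.png

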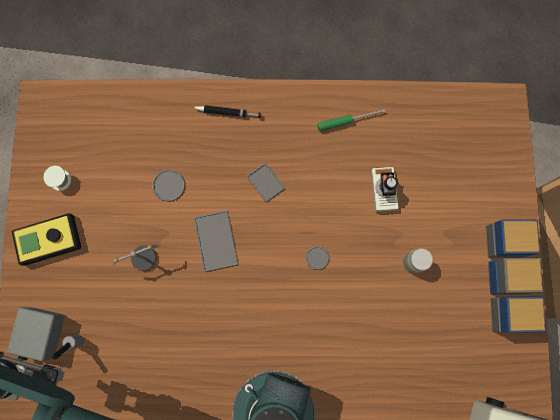

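View pics/side0.png

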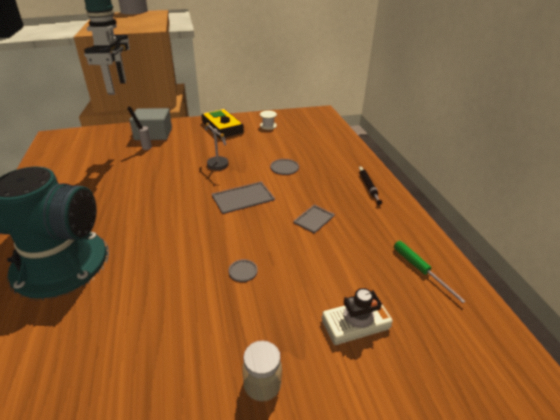

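The top view shows the stack at about (387,190), the jar at (420,260) and the clip stand at (144,258). The large dish is at (169,186), small tray (266,183), large tray (216,241) and small dish (318,259). The side view shows the same things: stack (357,315), small dish (243,271), small tray (314,219), large tray (243,197), large dish (285,167).

```bash
cat > h.py <<'E'
import cv2,numpy as np
from bench import robot
def rays(s,px):
    K=np.array([[s['fx'],0,s['cx']],[0,s['fy'],s['cy']],[0,0,1]])
    p=cv2.undistortPoints(np.array(px,float).reshape(-1,1,2),K,np.array([s['k1'],0,0,0])).reshape(-1,2)
    R=s['extrinsics'][:3,:3];t=s['extrinsics'][:3,3]
    d=np.c_[p,np.ones(len(p))]@R
    return -R.T@t,d/np.linalg.norm(d,axis=1,keepdims=True)
def plane(s,px,z):
    c,d=rays(s,px);return (c+d*((z-c[2])/d[:,2])[:,None])[:,:2]
def tri(obs):
    A=np.zeros((3,3));b=np.zeros(3)
    for s,px in obs:
        c,d=rays(s,[px]);P=np.eye(3)-np.outer(d[0],d[0]);A+=P;b+=P@c
    x=np.linalg.solve(A,b)
    res=[np.linalg.norm(np.cross(x-rays(s,[p])[0],rays(s,[p])[1][0])) for s,p in obs]
    return x,max(res)
def blob(m,seed):
    n,l=cv2.connectedComponents(m.astype(np.uint8))
    k=l[seed[1]-4:seed[1]+5,seed[0]-4:seed[0]+5].ravel();k=np.bincount(k[k>0]).argmax()
    return max(cv2.findContours((l==k).astype(np.uint8),cv2.RETR_EXTERNAL,cv2.CHAIN_APPROX_NONE)[0],key=cv2.contourArea).reshape(-1,2)
def cen(c):
    m=cv2.moments(c.reshape(-1,1,2));return m['m10']/m['m00'],m['m01']/m['m00']
def describe(P):  # metric contour -> min-area rect
    (c,wh,a)=cv2.minAreaRect((P*1000).astype(np.float32));a=np.radians(a)
    if wh[0]<wh[1]: wh=wh[::-1];a+=np.pi/2
    return np.round(c,1),np.round(wh,1),round((a+np.pi/2)%np.pi-np.pi/2,3)
E
python3 - <<'E'
from h import *
T=robot.snapshot('top');S=robot.snapshot('side')
def grey(s):
    c=s['color'].astype(int);return (c.max(2)-c.min(2)<30)&(c.max(2)>45)&(c.max(2)<170)
seeds=dict(small_dish=((318,259),(243,271)),small_tray=((266,183),(314,219)),large_dish=((169,186),(285,167)),large_tray=((216,241),(243,197)))
for n,(a,b) in seeds.items():
    ca,cb=blob(grey(T),a),blob(grey(S),b)
    x,r=tri([(T,cen(ca)),(S,cen(cb))])
    print(n,np.round(x*1000,1),'res',round(r*1000,1),'top',*describe(plane(T,ca,.005)),'side',*describe(plane(S,cb,.005)))
# stack: shell white mask, jar cap
c=T['color'].astype(int);w=(c.min(2)>140)
for seed in [(380,205),(420,258)]:
    try: print(describe(plane(T,blob(w,seed),.028)),'capz',describe(plane(T,blob(w,seed),.085)))
    except Exception as e: print(e)
print('knob',plane(T,[(390,183)],.09))
E
```

```text
small_dish [ 405.7 -118.     3.8] res 1.3 top [ 406.5 -117.8] [59.9 59.7] -1.57 side [ 403.7 -118. ] [57.6 52.9] 1.381
small_tray [616.6  23.9   2.6] res 1.6 top [617.6  23.5] [92.8 66.1] 0.643 side [615.2  22.8] [87.2 60.6] 0.66
large_dish [606.6 293.1   2.8] res 1.3 top [607.4 292.6] [87.4 86.4] 0.815 side [603.9 288.7] [75.8 72.6] -0.214
large_tray [451.1 158.7   2.6] res 1.7 top [453.5 158.2] [152.7  94.4] 0.21 side [450.9 156.8] [145.2  88.1] 0.211
(array([ 596.6, -303.9]), array([118.3,  60.1]), np.float64(0.07)) capz (array([ 583.4, -291.3]), array([113.5,  57.7]), np.float64(0.07))
(array([ 401.4, -396.6]), array([55.1, 53.9]), np.float64(1.567)) capz (array([ 396. , -380.2]), array([52.9, 51.8]), np.float64(1.567))
knob [[ 0.59571129 -0.30540753]]
```

Places agree in the two views (height about 3–4 mm, sizes as stated). The shell lies at about (597,-304), yaw 0.07. Next I rise, turn the tool and go over the stack for wrist views.

Units first: shifts go in shares of 0.2 m and turns go in shares of pi rad. So -0.005 m / 0.2 = -0.025, 0.125 rad / 3.1416 = 0.0398.

```bash
cat >> h.py <<'E'
def go(x,y,z=None,yaw=None):  # offsets in the tool's axes to reach a pose (tool down)
    o=robot.get_obs();p,yw=o['tool_pos'],o['ee_rot'][2]
    d=np.array([x,y])-p[:2]
    out=[d@[np.cos(yw),np.sin(yw)],d@[np.sin(yw),-np.cos(yw)]]
    if z is not None: out.append(p[2]-z)
    s='dx %.4f dy %.4f '%tuple(out[:2])+('dz %.4f '%out[2] if z is not None else '')
    if yaw is not None: s+='turn %.3f'%((yw-yaw+np.pi/2)%np.pi-np.pi/2)
    print('at',np.round(p,4),'yaw %.3f'%yw,'t %.1f'%o['time'],'j6 %.2f |'%o['joint_positions'][5],s)
E
python3 nudge.py '[[[0.094, 0, 0, -0.025, 0.0398], [0.094, 0, 0, -0.025, 0.0398], [0.094, 0, 0, -0.025, 0.0398], [0.094, 0, 0, -0.025, 0.0398], [0.094, 0, 0, -0.025, 0.0398], [0.094, 0, 0, -0.025, 0.0398], [0.094, 0, 0, -0.025, 0.0398], [0.094, 0, 0, -0.025, 0.0398], [0.094, 0, 0, -0.025, 0.0398], [0.094, 0, 0, -0.025, 0.0398], [0.094, 0, 0, -0.025, 0.0398], [0.094, 0, 0, -0.025, 0.0398], [0.094, 0, 0, -0.025, 0.0398], [0.094, 0, 0, -0.025, 0.0398], [0.094, 0, 0, -0.025, 0.0398], [0.094, 0, 0, -0.025, 0.0398], [0.094, 0, 0, 0, 0.0398], [0.094, 0, 0, 0, 0.0398], [0.094, 0, 0, 0, 0.0398], [0.094, 0, 0, 0, 0.0398]]]'
python3 nudge.py '[[[0.094, 0, 0, 0, 0.0382], [0.094, 0, 0, 0, 0.0382], [0.094, 0, 0, 0, 0.0318], [0.094, 0, 0, 0, 0]]]'
python3 -c "
from h import *
go(.56,-.29,.26,.07)"
```

```text
time: 1.87
tool_pos: [0.1279, 0.5348, 0.2852]
ee_rot: [3.141, 0.0, 0.401]
wrist_force: [0.1, -0.1, -0.1]
width: 0.094
finger_force: 0.0
time: 2.2
tool_pos: [0.1755, 0.5137, 0.2839]
ee_rot: [-3.13, 0.019, 0.134]
wrist_force: [-0.7, -0.6, -0.1]
width: 0.0941
finger_force: 0.0
at [0.1755 0.5137 0.2839] yaw 0.134 t 2.2 j6 2.57 | dx 0.2738 dy 0.8478 dz 0.0239 turn 0.064
```

Converted, 0.035 m / 0.2 = 0.175, 0.011 m / 0.2 = 0.055.

```bash
python3 nudge.py '[[[0.094, 0.055, 0.175, 0, 0], [0.094, 0.055, 0.175, 0, 0], [0.094, 0.055, 0.175, 0, 0], [0.094, 0.055, 0.175, 0, 0], [0.094, 0.055, 0.175, 0, 0], [0.094, 0.055, 0.175, 0, 0], [0.094, 0.055, 0.175, 0, 0], [0.094, 0.055, 0.175, 0, 0], [0.094, 0.055, 0.175, 0, 0], [0.094, 0.055, 0.175, 0, 0], [0.094, 0.055, 0.175, 0, 0], [0.094, 0.055, 0.175, 0, 0], [0.094, 0.055, 0.175, 0, 0], [0.094, 0.055, 0.175, 0, 0], [0.094, 0.055, 0.175, 0, 0], [0.094, 0.055, 0.175, 0, 0], [0.094, 0.055, 0.175, 0, 0], [0.094, 0.055, 0.175, 0, 0], [0.094, 0, 0, 0, 0], [0.094, 0, 0, 0, 0]]]'
python3 -c "
from h import *
go(.56,-.29,.26,.07)
s=robot.snapshot('wrist');cv2.imwrite('pics/w1.png',s['color']);E=s['extrinsics'];print(-E[:3,:3].T@E[:3,3],E[2,:3])
"
```

```text
time: 3.87
tool_pos: [0.456, -0.0817, 0.2707]
ee_rot: [-3.126, 0.023, 0.138]
wrist_force: [-0.6, 0.5, -1.2]
width: 0.0939
finger_force: 0.0
at [ 0.456  -0.0817  0.2707] yaw 0.138 t 3.9 j6 1.13 | dx 0.0745 dy 0.2206 dz 0.0107 turn 0.068
[ 0.54021088 -0.07261742  0.44713445] [-0.29953486 -0.02723776 -0.95369648]
```

View pics/w1.png

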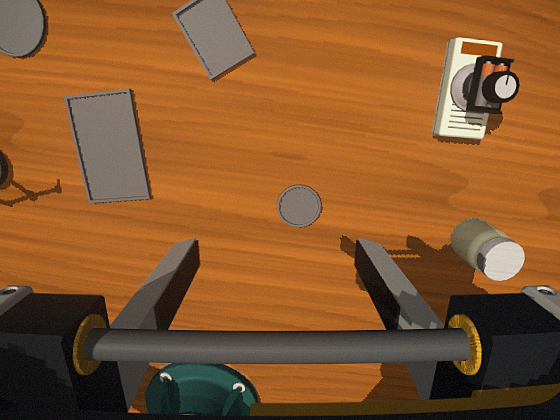

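The wrist view shows the stack with knob face at (507,86), battery holder, speaker and shell leaning in perspective, and the small dish at (299,205). The tool keeps a 1.5° tilt from the joint-6 stop, so the helper now uses the full rotation. Next I go nearer the stack.

Converted, 0.037 m / 0.2 = 0.185, 0.002 m / 0.2 = 0.01, 0.012 rad / 3.1416 = 0.0038.

```bash
cat >> h.py <<'E'
from scipy.spatial.transform import Rotation as Ro
def go(x,y,z,yaw=None):
    o=robot.get_obs();p=o['tool_pos'];R=Ro.from_euler('xyz',o['ee_rot']).as_matrix()
    d=R.T@(np.array([x,y,z])-p);yw=o['ee_rot'][2]
    print('at',np.round(p,4),'yaw %.3f'%yw,'t %.1f'%o['time'],'| d',np.round(d,4),'' if yaw is None else 'turn %.3f'%((yw-yaw+np.pi/2)%np.pi-np.pi/2))
E
python3 nudge.py '[[[0.094, 0.01, 0.185, 0, 0.0038], [0.094, 0.01, 0.185, 0, 0.0038], [0.094, 0.01, 0.185, 0, 0.0038], [0.094, 0.01, 0.185, 0, 0.0038], [0.094, 0.01, 0.185, 0, 0.0038], [0.094, 0, 0, 0, 0], [0.094, 0, 0, 0, 0]]]'
python3 -c "
from h import *
go(.56,-.29,.26,.07)
s=robot.snapshot('wrist');cv2.imwrite('pics/w2.png',s['color']);E=s['extrinsics'];print(-E[:3,:3].T@E[:3,3],E[2,:3])
np.save('w2.npy',s,allow_pickle=True)
"
```

```text
time: 4.5
tool_pos: [0.4872, -0.2629, 0.2685]
ee_rot: [-3.128, 0.022, 0.08]
wrist_force: [0.2, 0.8, -0.1]
width: 0.0944
finger_force: 0.0
at [ 0.4872 -0.2629  0.2685] yaw 0.080 t 4.5 | d [0.0706 0.0329 0.0065] turn 0.010
[ 0.57172093 -0.2584109   0.44502921] [-0.29999507 -0.01110707 -0.95387609]
```

View pics/w2.png

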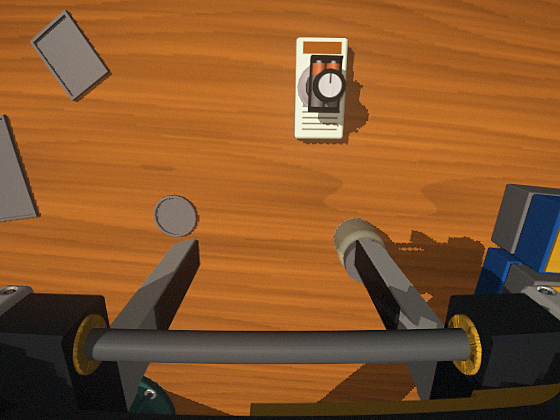

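```bash
cat >> h.py <<'E'
def bright(s,lo=130,hi=256,sat=45):
    c=s['color'].astype(int);return (c.max(2)-c.min(2)<sat)&(c.min(2)>lo)&(c.max(2)<hi)
E
python3 -c "
from h import *
W=robot.snapshot('wrist');T=robot.snapshot('top');S=robot.snapshot('side')
P=[]
for s,seed in ((W,(329,84)),(T,(390,183)),(S,(364,297))):
    c=blob(bright(s),seed);p=cen(c);P.append((s,p));print(np.round(p,1),describe(plane(s,c,.09)))
for q in (P[:2],P[::2],P): 
    x,r=tri(q);print(np.round(x*1000,1),round(r*1000,1))
g=x;go(g[0],g[1],g[2]-.018+.002)
cv2.imwrite('pics/w3.png',cv2.resize(W['color'][30:150,270:370],None,fx=5,fy=5,interpolation=2))
"
```

```text
[330.8  85.7] (array([ 595.1, -307. ]), array([23. , 22.9]), np.float64(0.115))
[387.5 180. ] (array([ 603.8, -299.1]), array([5.9, 1.9]), np.float64(-0.793))
[363.7 294.5] (array([ 596.1, -306.3]), array([23.5, 20.7]), np.float64(-0.234))
[ 595.7 -298.6  113.7] 5.4
[ 595.3 -307.    90.7] 0.5
[ 599.2 -303.5   86.8] 6.5
at [ 0.4874 -0.2613  0.27  ] yaw 0.083 t 4.7 | d [0.1119 0.0537 0.1963]
```

View pics/w3.png

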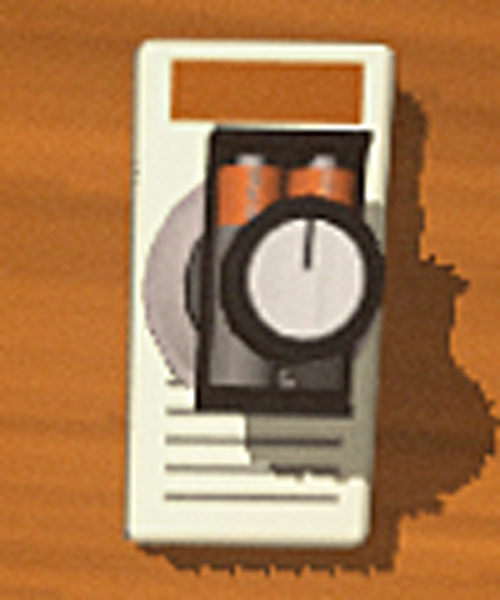

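Crop: knob face centre at crop (306,270), holder under it slightly skewed, speaker showing at left. Wrist and side views give the face at (595.3, -307.0, 90.7 mm), which matches a 90 mm stack.

Converted, 0.037 m / 0.2 = 0.185, 0.018 m / 0.2 = 0.09.

```bash
python3 nudge.py '[[[0.094, 0.185, 0.09, 0, 0], [0.094, 0.185, 0.09, 0, 0], [0.094, 0.185, 0.09, 0, 0], [0.094, 0, 0, 0.175, 0], [0.094, 0, 0, 0.175, 0], [0.094, 0, 0, 0.175, 0], [0.094, 0, 0, 0.175, 0], [0.094, 0, 0, 0, 0], [0.094, 0, 0, 0, 0]]]'
python3 -c "
from h import *
go(.5953,-.307,.0745)"
```

```text
time: 5.45
tool_pos: [0.5978, -0.3045, 0.124]
ee_rot: [-3.126, 0.026, 0.082]
wrist_force: [1.1, 0.9, 0.6]
width: 0.0942
finger_force: 0.0
at [ 0.5978 -0.3045  0.124 ] yaw 0.082 t 5.5 | d [-0.0015  0.0031  0.0495]
```

Converted, 0.0125 m / 0.2 = 0.0625, 0.012 m / 0.2 = 0.06.

```bash
python3 nudge.py '[[[0.094, -0.0075, 0.015, 0.06, 0], [0.094, 0, 0, 0.06, 0], [0.094, 0, 0, 0.06, 0], [0.094, 0, 0, 0.0625, 0], [0.094, 0, 0, 0, 0], [0.094, 0, 0, 0, 0]]]'
python3 -c "
from h import *
go(.5953,-.307,.0745)"
```

```text
time: 5.95
tool_pos: [0.5959, -0.309, 0.0761]
ee_rot: [-3.127, 0.024, 0.08]
wrist_force: [-0.2, 0.2, 0.1]
width: 0.0941
finger_force: 0.0
at [ 0.5959 -0.309   0.0761] yaw 0.080 t 6.0 | d [-0.0004 -0.002   0.0016]
```

Converted, -0.002 m / 0.2 = -0.01, 0.0015 m / 0.2 = 0.0075.

```bash
python3 nudge.py '[[[0.094, 0, -0.01, 0.0075, 0], [0.02, 0, 0, 0, 0], [0.02, 0, 0, 0, 0], [0.02, 0, 0, 0, 0], [0.02, 0, 0, 0, 0], [0.02, 0, 0, 0, 0], [0.02, 0, 0, 0, 0], [0.02, 0, 0, 0, 0], [0.02, 0, 0, 0, 0], [0.02, 0, 0, 0, 0], [0.02, 0, 0, 0, 0], [0.02, 0, 0, 0, 0]]]'
python3 nudge.py '[[[0.02, 0, 0, -0.05, 0], [0.02, 0, 0, -0.1, 0], [0.02, 0, 0, -0.15, 0], [0.02, 0, 0, -0.15, 0], [0.02, 0, 0, 0, 0], [0.02, 0, 0, 0, 0]]]'
python3 -c "
from h import *
go(.406,-.118,.09)
W=robot.snapshot('wrist');cv2.imwrite('pics/w4.png',W['color'])"
```

```text
time: 6.95
tool_pos: [0.5964, -0.3074, 0.076]
ee_rot: [-3.129, 0.022, 0.08]
wrist_force: [-0.5, 0.5, -0.6]
width: 0.0333
finger_force: 30.0
time: 7.45
tool_pos: [0.5999, -0.3092, 0.17]
ee_rot: [-3.133, 0.016, 0.08]
wrist_force: [-0.4, -0.4, -1.0]
width: 0.0333
finger_force: 30.0
at [ 0.5999 -0.3092  0.17  ] yaw 0.080 t 7.5 | d [-0.1766 -0.2054  0.0845]
```

View pics/w4.png

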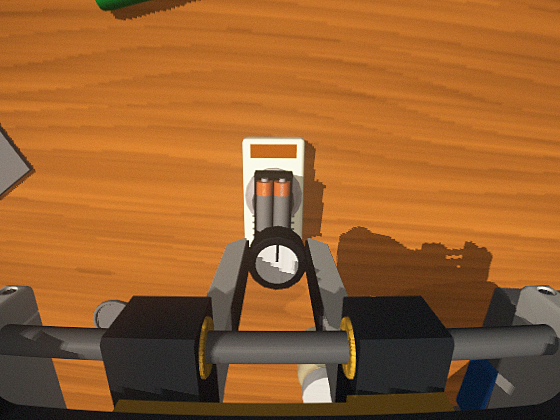

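The knob is held at (275,262) and the rest of the stack is undisturbed. I carry it to the small dish.

Converted, -0.029 m / 0.2 = -0.145, -0.025 m / 0.2 = -0.125.

```bash
python3 nudge.py '[[[0.02, -0.125, -0.145, 0, 0], [0.02, -0.125, -0.145, 0, 0], [0.02, -0.125, -0.145, 0, 0], [0.02, -0.125, -0.145, 0, 0], [0.02, -0.125, -0.145, 0.1, 0], [0.02, -0.125, -0.145, 0.1, 0], [0.02, -0.125, -0.145, 0.1, 0], [0.02, 0, 0, 0.1, 0], [0.02, 0, 0, 0, 0], [0.02, 0, 0, 0, 0], [0.02, 0, 0, 0, 0]]]'
python3 -c "
from h import *
go(.406,-.118,.03)"
```

```text
time: 8.42
tool_pos: [0.4097, -0.1226, 0.0949]
ee_rot: [-3.129, 0.021, 0.08]
wrist_force: [0.8, -0.3, 0.1]
width: 0.0335
finger_force: 30.0
at [ 0.4097 -0.1226  0.0949] yaw 0.080 t 8.4 | d [-0.002  -0.0041  0.065 ]
```

Converted, 0.02 m / 0.2 = 0.1, 0.015 m / 0.2 = 0.075.

```bash
python3 nudge.py '[[[0.02, -0.01, -0.02, 0.075, 0], [0.02, 0, 0, 0.1, 0], [0.02, 0, 0, 0.1, 0], [0.02, 0, 0, 0.05, 0], [0.02, 0, 0, 0.04, 0], [0.02, 0, 0, 0.03, 0], [0.02, 0, 0, 0, 0], [0.02, 0, 0, 0, 0]]]'
python3 -c "
from h import *
go(.406,-.118,.0075)"
```

```text
time: 9.08
tool_pos: [0.4056, -0.1178, 0.0161]
ee_rot: [-3.13, 0.021, 0.08]
wrist_force: [-0.1, 0.4, 0.5]
width: 0.0338
finger_force: 30.0
at [ 0.4056 -0.1178  0.0161] yaw 0.080 t 9.1 | d [0.0006 0.0004 0.0086]
```

Converted, 0.004 m / 0.2 = 0.02, 0.003 m / 0.2 = 0.015.

```bash
python3 nudge.py '[[[0.02, 0, 0, 0.02, 0], [0.02, 0, 0, 0.015, 0], [0.02, 0, 0, 0.0075, 0], [0.02, 0, 0, 0, 0], [0.02, 0, 0, 0, 0]]]'
python3 -c "
from h import *
go(.406,-.118,.0075)"
```

```text
time: 9.5
tool_pos: [0.4048, -0.1173, 0.0071]
ee_rot: [-3.129, 0.021, 0.08]
wrist_force: [0.6, -0.6, -0.4]
width: 0.0333
finger_force: 30.0
at [ 0.4048 -0.1173  0.0071] yaw 0.080 t 9.5 | d [ 0.0012  0.0008 -0.0004]
```

Converted, 0.0005 m / 0.2 = 0.0025.

```bash
python3 nudge.py '[[[0.02, 0, 0, 0.0025, 0], [0.02, 0, 0, 0, 0], [0.045, 0, 0, 0, 0], [0.045, 0, 0, 0, 0], [0.045, 0, 0, 0, 0], [0.045, 0, 0, 0, 0]]]'
python3 nudge.py '[[[0.045, 0, 0, -0.05, 0], [0.045, 0, 0, -0.1, 0], [0.045, 0, 0, -0.15, 0], [0.094, 0, 0, -0.2, 0], [0.094, 0, 0, -0.2, 0], [0.094, 0, 0, -0.2, 0], [0.094, 0, 0, 0, 0], [0.094, 0, 0, 0, 0]]]'
python3 -c "
from h import *
go(.5,-.28,.24)
T=robot.snapshot('wrist');cv2.imwrite('pics/w5.png',T['color']);S=robot.snapshot('side')
cv2.imwrite('pics/s5.png',cv2.resize(S['color'][220:320,200:300],None,fx=4,fy=4))"
```

```text
time: 10.0
tool_pos: [0.4046, -0.1172, 0.0063]
ee_rot: [-3.129, 0.022, 0.08]
wrist_force: [-0.2, -0.2, 0.8]
width: 0.045
finger_force: 0.0
time: 10.67
tool_pos: [0.4105, -0.12, 0.1903]
ee_rot: [-3.133, 0.015, 0.08]
wrist_force: [-0.1, -0.3, -0.7]
width: 0.0746
finger_force: 0.0
at [ 0.4105 -0.12    0.1903] yaw 0.080 t 10.7 | d [ 0.0757  0.1662 -0.0523]
```

View pics/w5.png

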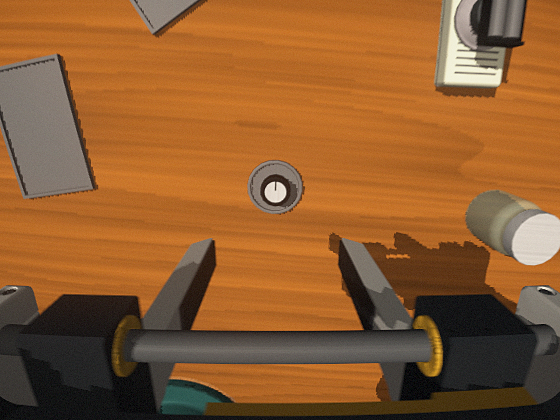

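The knob (275,190) lies in the small dish (275,187). I go back to the stack for the holder.

Converted, 0.033 m / 0.2 = 0.165, 0.015 m / 0.2 = 0.075.

```bash
python3 nudge.py '[[[0.094, 0.075, 0.165, -0.05, 0], [0.094, 0.075, 0.165, -0.05, 0], [0.094, 0.075, 0.165, -0.05, 0], [0.094, 0.075, 0.165, -0.05, 0], [0.094, 0.075, 0.165, -0.05, 0], [0.094, 0, 0, 0, 0], [0.094, 0, 0, 0, 0], [0.094, 0, 0, 0, 0]]]'
cat >> h.py <<'E'
def look(*names):
    d=[robot.snapshot(n) for n in names];np.save('last.npy',np.array(d,dtype=object),allow_pickle=True);return d
E
python3 -c "
from h import *
W,S,T=look('wrist','side','top');go(.5,-.28,.24)
np.save('w_batt.npy',np.array([W,S,T]),allow_pickle=True)
a=cv2.resize(W['color'][20:170,230:390],None,fx=3.5,fy=3.5,interpolation=2)
b=cv2.resize(S['color'][270:370,310:410],None,fx=2.4,fy=2.4,interpolation=2)
o=np.zeros((a.shape[0],a.shape[1]+b.shape[1],3),np.uint8);o[:,:a.shape[1]]=a;o[:b.shape[0],a.shape[1]:]=b
o[250:250+240,a.shape[1]:]=cv2.resize(T['color'][160:220,360:420],(240,240),interpolation=2)
cv2.imwrite('pics/w6.png',o);print(o.shape,a.shape)"
```

```text
time: 11.43
tool_pos: [0.4968, -0.2773, 0.2304]
ee_rot: [-3.126, 0.025, 0.08]
wrist_force: [0.4, -0.0, 0.2]
width: 0.0942
finger_force: 0.0
at [ 0.4971 -0.2767  0.2324] yaw 0.081 t 11.6 | d [ 0.0025  0.0034 -0.0078] 
(525, 800, 3) (525, 560, 3)
```

View pics/w6.png

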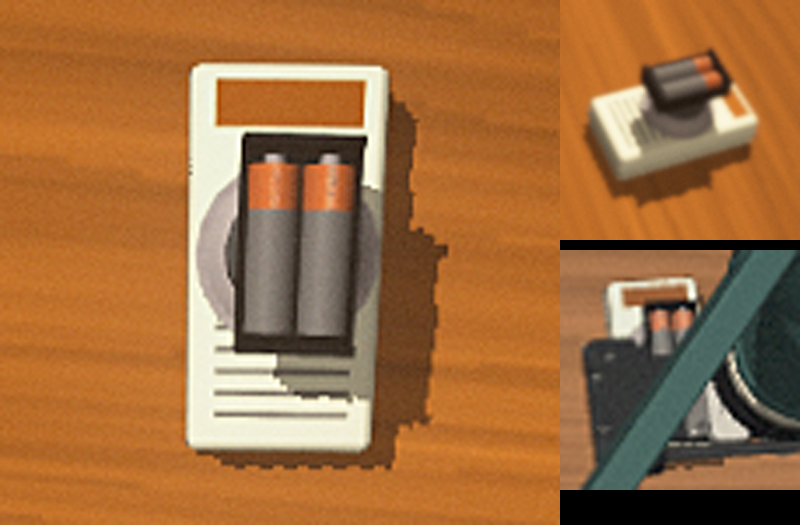

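Crop: holder corners at (244,136), (367,138), (354,354), (234,351), slightly skewed against the shell, with orange cell caps at (272,187) and (327,189). The side view shows the caps near (705,62) and (712,78).

```bash
python3 - <<'E'
from h import *
W,S,T=np.load('w_batt.npy',allow_pickle=True)
# orange caps: reddish pixels, both views
def caps(s,seeds):
    h=cv2.cvtColor(s['color'],cv2.COLOR_BGR2HSV);m=((h[...,0]<14)&(h[...,1]>110)&(h[...,2]>90))
    m[:]=m; out=[]
    for q in seeds:
        c=blob(m,q);out.append(cen(c));print(np.round(out[-1],1),cv2.contourArea(c))
    return out
a=caps(W,[(308,73),(323,74)]);b=caps(S,[(370,296),(373,302)])
for i in (0,1): x,r=tri([(W,a[i]),(S,b[i])]);print(np.round(x*1000,1),round(r*1000,1))
q=np.array([(244,136),(367,138),(354,354),(234,351)])/3.5+[230,20]
P=plane(W,q,.072);print(np.round(P*1000,1),describe(P))
x,r=tri([(W,q.mean(0)),(S,(363.3,302.5))]);print(np.round(x*1000,1),round(r*1000,1))
E
```

```text
[307.4  72.8] 162.0
[323.1  73.1] 167.5
[363.4 295. ] 217.0
[363.4 295. ] 217.0
[ 609.  -293.6   69.5] 3.9
[ 605.3 -305.6   84.3] 7.6
[[ 624.3 -286.5]
 [ 626.7 -320.1]
 [ 568.8 -323.7]
 [ 566.6 -289.3]] (array([ 596.7, -304.7]), array([58.1, 34.4]), np.float64(0.062))
[ 598.4 -305.9   66.6] 1.1
```

Converted, 0.033 m / 0.2 = 0.165, 0.02 m / 0.2 = 0.1, 0.02 rad / 3.1416 = 0.0064.

```bash
python3 nudge.py '[[[0.094, 0.165, 0.0625, 0.05, 0.0064], [0.094, 0.165, 0.0625, 0.1, 0], [0.094, 0.165, 0.0625, 0.1, 0], [0.094, 0, 0, 0.1, 0], [0.094, 0, 0, 0, 0], [0.094, 0, 0, 0, 0], [0.094, 0, 0, 0, 0]]]'
python3 - <<'E'
from h import *
W,=look('wrist');go(.597,-.3055,.060,.06)
W0=np.load('w_batt.npy',allow_pickle=True)[0]
h=cv2.cvtColor(W['color'],cv2.COLOR_BGR2HSV);m=((h[...,0]<14)&(h[...,1]>110)&(h[...,2]>90)).astype(np.uint8)
n,l,st,ce=cv2.connectedComponentsWithStats(m)
print([(st[i].tolist(),ce[i].round(1).tolist()) for i in range(1,n) if 100<st[i][4]<3000])
cv2.imwrite('pics/w7.png',W['color'])
E
```

```text
time: 12.17
tool_pos: [0.5974, -0.3078, 0.1628]
ee_rot: [-3.131, 0.019, 0.061]
wrist_force: [0.1, 0.6, 0.4]
width: 0.0942
finger_force: 0.0
at [ 0.5977 -0.3082  0.164 ] yaw 0.060 t 12.2 | d [ 0.0013 -0.0018  0.104 ] turn 0.000
[([0, 0, 92, 84, 2731], [38.5, 36.4]), ([82, 0, 35, 38, 185], [99.1, 21.2]), ([149, 7, 41, 35, 311], [167.1, 21.7]), ([179, 13, 26, 25, 106], [191.5, 23.3]), ([94, 16, 60, 55, 610], [130.3, 46.0]), ([220, 18, 27, 17, 131], [233.9, 25.6]), ([333, 20, 35, 12, 141], [348.9, 25.1]), ([316, 22, 30, 28, 150], [330.8, 35.5]), ([393, 24, 32, 19, 138], [410.2, 33.6]), ([143, 38, 42, 24, 196], [166.3, 48.8]), ([239, 41, 23, 38, 122], [249.8, 58.2]), ([265, 44, 30, 18, 162], [281.4, 52.9]), ([301, 45, 66, 24, 334], [331.3, 55.5]), ([82, 50, 21, 30, 158], [90.2, 66.0]), ([127, 69, 31, 17, 150], [143.3, 76.2]), ([324, 73, 31, 26, 159], [337.1, 86.5]), ([81, 77, 30, 21, 107], [94.9, 86.3]), ([417, 77, 42, 26, 168], [439.7, 90.0]), ([470, 79, 37, 30, 235], [488.1, 91.0]), ([341, 81, 34, 24, 151], [356.9, 91.1]), ([62, 87, 27, 20, 121], [75.4, 95.6]), ([19, 88, 28, 20, 134], [
[... 634 characters left out ...]
65.6, 187.0]), ([276, 179, 16, 17, 213], [283.4, 187.0]), ([537, 190, 23, 20, 163], [549.2, 201.0]), ([384, 230, 113, 58, 2378], [439.5, 258.8]), ([11, 267, 54, 27, 247], [36.7, 283.4]), ([78, 269, 48, 26, 302], [99.2, 280.5]), ([233, 269, 21, 19, 105], [243.9, 277.4]), ([233, 287, 67, 40, 459], [271.7, 306.7]), ([171, 292, 36, 32, 157], [185.5, 308.9]), ([197, 299, 38, 22, 199], [215.3, 309.3]), ([136, 362, 44, 36, 387], [155.6, 384.5]), ([172, 363, 44, 13, 148], [192.1, 366.9]), ([239, 364, 51, 12, 174], [261.6, 368.5]), ([180, 379, 37, 18, 154], [196.7, 385.8]), ([362, 380, 33, 16, 145], [376.9, 386.3]), ([128, 401, 23, 13, 118], [138.3, 408.0]), ([166, 401, 68, 15, 269], [198.2, 410.5])]
```

View pics/w7.png

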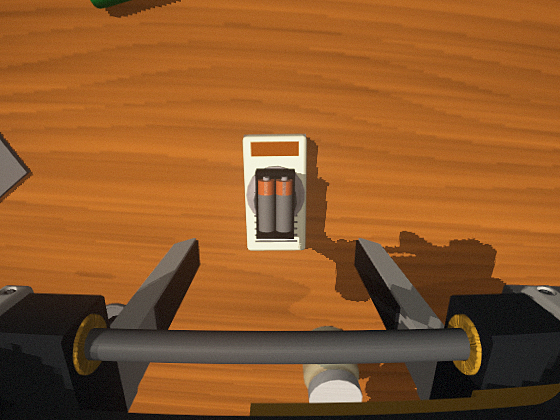

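The holder lies in the middle of the shell, with caps at (265.6,187) and (283.4,187). I triangulate between the two wrist views.

```bash
python3 - <<'E'
from h import *
W=np.load('last.npy',allow_pickle=True)[0]; W0=np.load('w_batt.npy',allow_pickle=True)[0]
for p,q in (((265.6,187),(307.4,72.8)),((283.4,187),(323.1,73.1))):
    x,r=tri([(W,p),(W0,q)]);print(np.round(x*1000,1),round(r*1000,1))
go(.597,-.3053,.0575,.06)
E
```

```text
[ 612.7 -295.8   66.4] 0.4
[ 613.8 -311.2   66.6] 0.4
at [ 0.5977 -0.3082  0.164 ] yaw 0.060 t 12.2 | d [ 0.0014 -0.002   0.1065] turn 0.000
```

Converted, 0.03 m / 0.2 = 0.15, 0.02 m / 0.2 = 0.1.

```bash
python3 nudge.py '[[[0.094, 0.005, -0.015, 0.15, 0], [0.094, 0, 0, 0.15, 0], [0.094, 0, 0, 0.1, 0], [0.094, 0, 0, 0.06, 0], [0.094, 0, 0, 0.045, 0], [0.094, 0, 0, 0, 0], [0.094, 0, 0, 0, 0]]]'
python3 -c "
from h import *
go(.597,-.3045,.0575,.06)"
```

```text
time: 12.8
tool_pos: [0.5966, -0.3046, 0.0612]
ee_rot: [-3.131, 0.019, 0.06]
wrist_force: [1.4, -0.9, 0.8]
width: 0.0939
finger_force: 0.0
at [ 0.5966 -0.3046  0.0612] yaw 0.060 t 12.8 | d [ 0.0005 -0.      0.0037] turn -0.000
```

Converted, 0.0037 m / 0.2 = 0.0185.

```bash
python3 nudge.py '[[[0.094, 0, 0, 0.0185, 0], [0.025, 0, 0, 0, 0], [0.025, 0, 0, 0, 0], [0.025, 0, 0, 0, 0], [0.025, 0, 0, 0, 0], [0.025, 0, 0, 0, 0], [0.025, 0, 0, 0, 0], [0.025, 0, 0, 0, 0], [0.025, 0, 0, 0, 0], [0.025, 0, 0, 0, 0], [0.025, 0, 0, 0, 0], [0.025, 0, 0, 0, 0]]]'
python3 nudge.py '[[[0.025, 0, 0, -0.05, 0], [0.025, 0, 0, -0.1, 0], [0.025, 0, 0, -0.15, 0], [0.025, 0, 0, -0.15, 0], [0.025, 0, 0, 0, 0], [0.025, 0, 0, 0, 0]]]'
python3 -c "
from h import *
go(.616,.0235,.14,.643)"
```

```text
time: 13.8
tool_pos: [0.5959, -0.3041, 0.0555]
ee_rot: [-3.13, 0.022, 0.06]
wrist_force: [1.3, 0.5, -0.1]
width: 0.034
finger_force: 30.0
time: 14.3
tool_pos: [0.5994, -0.3059, 0.1493]
ee_rot: [-3.133, 0.016, 0.06]
wrist_force: [-0.3, 0.1, -0.9]
width: 0.0336
finger_force: 30.0
at [ 0.5994 -0.3059  0.1493] yaw 0.060 t 14.3 | d [ 0.0365 -0.3277  0.0114] turn -0.583
```

Converted, -0.1 rad / 3.1416 = -0.0318.

```bash
python3 nudge.py '[[[0.025, 0, 0, 0, -0.0318], [0.025, 0, 0, 0, -0.0318], [0.025, 0, 0, 0, -0.0318], [0.025, 0, 0, 0, -0.0318], [0.025, 0, 0, 0, -0.0318], [0.025, 0, 0, 0, -0.0264], [0.025, 0, 0, 0, 0], [0.025, 0, 0, 0, 0]]]'
python3 -c "
from h import *
go(.6165,.0235,.1,.643)"
```

```text
time: 14.97
tool_pos: [0.5972, -0.3046, 0.1436]
ee_rot: [-3.117, 0.013, 0.641]
wrist_force: [-0.4, -0.3, 1.0]
width: 0.0341
finger_force: 30.0
at [ 0.5972 -0.3046  0.1436] yaw 0.641 t 15.0 | d [ 0.2122 -0.2503  0.0472] turn -0.002
```

Converted, -0.025 m / 0.2 = -0.125, 0.0212 m / 0.2 = 0.106.

```bash
python3 nudge.py '[[[0.025, 0.106, -0.125, 0, 0], [0.025, 0.106, -0.125, 0, 0], [0.025, 0.106, -0.125, 0, 0], [0.025, 0.106, -0.125, 0, 0], [0.025, 0.106, -0.125, 0, 0], [0.025, 0.106, -0.125, 0, 0], [0.025, 0.106, -0.125, 0, 0], [0.025, 0.106, -0.125, 0, 0], [0.025, 0.106, -0.125, 0, 0], [0.025, 0.106, -0.125, 0, 0], [0.025, 0, 0, 0.125, 0], [0.025, 0, 0, 0.125, 0], [0.025, 0, 0, 0.125, 0], [0.025, 0, 0, 0, 0], [0.025, 0, 0, 0, 0]]]'
python3 -c "
from h import *
go(.6165,.0235,.0075,.643)"
```

```text
time: 16.22
tool_pos: [0.6142, 0.0231, 0.0713]
ee_rot: [-3.116, 0.016, 0.642]
wrist_force: [1.6, -0.2, -0.3]
width: 0.0338
finger_force: 30.0
at [0.6142 0.0231 0.0713] yaw 0.642 t 16.2 | d [0.003  0.0027 0.0637] turn -0.001
```

Converted, 0.02 m / 0.2 = 0.1, 0.012 m / 0.2 = 0.06.

```bash
python3 nudge.py '[[[0.025, 0.015, 0.01, 0.1, 0], [0.025, 0, 0, 0.1, 0], [0.025, 0, 0, 0.06, 0], [0.025, 0, 0, 0.03, 0], [0.025, 0, 0, 0, 0], [0.025, 0, 0, 0, 0]]]'
python3 -c "
from h import *
go(.6165,.0235,.0073,.643)"
```

```text
time: 16.72
tool_pos: [0.619, 0.0236, 0.0166]
ee_rot: [-3.12, 0.01, 0.643]
wrist_force: [-0.5, 0.2, -0.9]
width: 0.0331
finger_force: 30.0
at [0.619  0.0236 0.0166] yaw 0.643 t 16.7 | d [-0.0019 -0.0012  0.0093] turn -0.000
```

Converted, 0.004 m / 0.2 = 0.02, 0.003 m / 0.2 = 0.015.

```bash
python3 nudge.py '[[[0.025, -0.005, 0, 0.02, 0], [0.025, 0, 0, 0.015, 0], [0.025, 0, 0, 0.005, 0], [0.025, 0, 0, 0, 0], [0.025, 0, 0, 0, 0], [0.025, 0, 0, 0, 0]]]'
python3 -c "
from h import *
go(.6165,.0235,.0068,.643)"
```

```text
time: 17.22
tool_pos: [0.6175, 0.0233, 0.0078]
ee_rot: [-3.12, 0.011, 0.643]
wrist_force: [-0.1, -0.2, -0.4]
width: 0.0335
finger_force: 30.0
at [0.6175 0.0233 0.0078] yaw 0.643 t 17.2 | d [-0.0006 -0.0008  0.001 ] turn 0.000
```

Converted, 0.001 m / 0.2 = 0.005.

```bash
python3 nudge.py '[[[0.025, 0, 0, 0.005, 0], [0.025, 0, 0, 0, 0], [0.025, 0, 0, 0, 0], [0.046, 0, 0, 0, 0], [0.046, 0, 0, 0, 0], [0.046, 0, 0, 0, 0], [0.046, 0, 0, 0, 0]]]'
python3 nudge.py '[[[0.046, 0, 0, -0.05, 0], [0.046, 0, 0, -0.1, 0], [0.046, 0, 0, -0.15, 0], [0.094, 0, 0, -0.2, 0], [0.094, 0, 0, -0.2, 0], [0.094, 0, 0, -0.2, 0], [0.094, -0.15, 0, -0.15, 0], [0.094, -0.15, 0, 0, 0], [0.094, -0.15, 0, 0, 0], [0.094, 0, 0, 0, 0]]]'
python3 -c "
from h import *
W,=look('wrist');cv2.imwrite('pics/w8.png',W['color']);go(.5,-.28,.24,.06)"
```

```text
time: 17.8
tool_pos: [0.6175, 0.0233, 0.0068]
ee_rot: [-3.12, 0.011, 0.643]
wrist_force: [-0.3, -1.1, 0.4]
width: 0.046
finger_force: 0.0
time: 18.63
tool_pos: [0.5477, -0.0351, 0.2195]
ee_rot: [-3.122, 0.012, 0.64]
wrist_force: [0.4, 0.7, 0.1]
width: 0.0893
finger_force: 0.0
at [ 0.5493 -0.0337  0.2188] yaw 0.641 t 18.7 | d [-0.1869  0.1675 -0.0227] turn 0.581
```

View pics/w8.png

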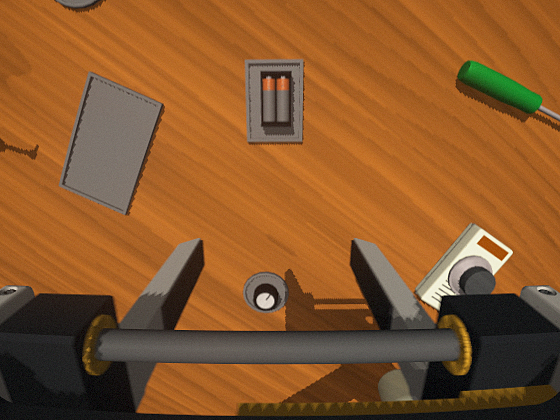

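The holder (275,98) lies squarely in the small tray (275,101). The speaker on the shell is next.

Converted, -0.031 m / 0.2 = -0.155, 0.028 m / 0.2 = 0.14, 0.11 rad / 3.1416 = 0.035.

```bash
python3 nudge.py '[[[0.094, -0.155, 0.14, 0, 0], [0.094, -0.155, 0.14, 0, 0], [0.094, -0.155, 0.14, 0, 0], [0.094, -0.155, 0.14, 0, 0], [0.094, -0.155, 0.14, 0, 0], [0.094, -0.155, 0.14, 0, 0], [0.094, 0, 0, -0.02, 0.035], [0.094, 0, 0, -0.02, 0.035], [0.094, 0, 0, -0.02, 0.035], [0.094, 0, 0, -0.02, 0.035], [0.094, 0, 0, -0.02, 0.035], [0.094, 0, 0, 0, 0.0067], [0.094, 0, 0, 0, 0], [0.094, 0, 0, 0, 0]]]'
python3 -c "
from h import *
W,S=look('wrist','side');go(.5,-.28,.24,.07)
np.save('w_spk.npy',np.array([W,S]),allow_pickle=True)
a=cv2.resize(W['color'][20:170,230:390],None,fx=3.5,fy=3.5,interpolation=2)
b=cv2.resize(S['color'][270:370,310:410],None,fx=2.4,fy=2.4,interpolation=2)
o=np.zeros((a.shape[0],a.shape[1]+b.shape[1],3),np.uint8);o[:,:a.shape[1]]=a;o[:b.shape[0],a.shape[1]:]=b
cv2.imwrite('pics/w9.png',o)"
```

```text
time: 19.85
tool_pos: [0.5033, -0.2779, 0.2351]
ee_rot: [-3.129, 0.022, 0.075]
wrist_force: [0.2, -0.1, -1.3]
width: 0.0939
finger_force: 0.0
at [ 0.503  -0.2779  0.2349] yaw 0.074 t 19.9 | d [-0.0033  0.0018 -0.005 ] turn 0.004
```

View pics/w9.png

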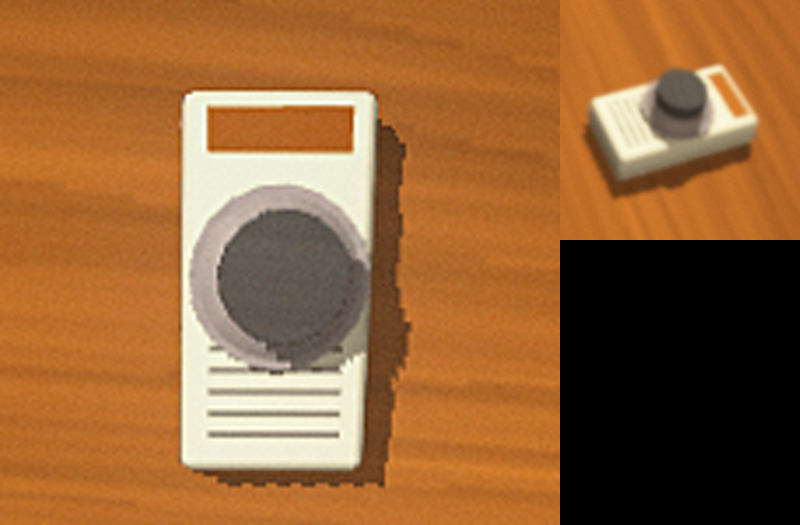

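Crop: magnet top disc centred at about (287,277), radius about 69, flange around it. In the side crop the disc top is near (681,93).

```bash
python3 - <<'E'
from h import *
W,S=np.load('w_spk.npy',allow_pickle=True)
p=np.array((287,277))/3.5+[230,20];q=(360.4,308.75)
x,r=tri([(W,p),(S,q)]);print(np.round(x*1000,1),round(r*1000,1))
e=plane(W,np.array([(218,277),(356,277),(287,208),(287,348)])/3.5+[230,20],.054);print(np.round(e*1000,1))
f=plane(W,np.array([(190,277),(372,277),(281,184),(281,372)])/3.5+[230,20],.032);print('flange',np.round(f*1000,1))
sh=plane(W,np.array([(184,92),(376,92),(364,470),(182,470)])/3.5+[230,20],.028);print('shell',np.round(sh*1000,1),describe(sh))
d,_=tri([(W,p),(S,q)]);go(.5945,-.304,.16,.07)
E
```

```text
[ 596.1 -306.4   49.6] 0.4
[[ 594.  -285.1]
 [ 597.4 -326.5]
 [ 615.3 -303.8]
 [ 574.9 -308. ]]
flange [[ 593.7 -276.9]
 [ 598.4 -334.9]
 [ 624.  -303. ]
 [ 566.3 -308.9]]
shell [[ 649.2 -270.5]
 [ 654.  -330.1]
 [ 536.1 -340.6]
 [ 531.2 -279.4]] (array([ 592.7, -305.2]), array([118.4,  61.4]), np.float64(0.08))
at [ 0.503  -0.2779  0.2349] yaw 0.074 t 19.9 | d [0.0909 0.0337 0.0725] turn 0.004
```

Magnet centre is (595.5,-306), top about 50–54 mm, diameter 41. The shell centre is (593,-305), yaw 0.08.

Converted, 0.03 m / 0.2 = 0.15, 0.02 m / 0.2 = 0.1.

```bash
python3 nudge.py '[[[0.094, 0.15, 0.06, 0, 0], [0.094, 0.15, 0.06, 0.1, 0], [0.094, 0.15, 0.06, 0.15, 0], [0.094, 0, 0, 0.15, 0], [0.094, 0, 0, 0.15, 0], [0.094, 0, 0, 0.1, 0], [0.094, 0, 0, 0.075, 0], [0.094, 0, 0, 0, 0], [0.094, 0, 0, 0, 0]]]'
python3 -c "
from h import *
go(.5955,-.3058,.0395)"
```

```text
time: 20.7
tool_pos: [0.5897, -0.305, 0.0884]
ee_rot: [-3.127, 0.024, 0.073]
wrist_force: [0.0, -0.2, 0.6]
width: 0.094
finger_force: 0.0
at [ 0.5897 -0.305   0.0884] yaw 0.073 t 20.7 | d [0.0069 0.0019 0.0487]
```

Converted, 0.012 m / 0.2 = 0.06, 0.011 m / 0.2 = 0.055.

```bash
python3 nudge.py '[[[0.094, 0.035, 0.005, 0.06, 0], [0.094, 0, 0, 0.06, 0], [0.094, 0, 0, 0.06, 0], [0.094, 0, 0, 0.055, 0], [0.094, 0, 0, 0, 0], [0.094, 0, 0, 0, 0]]]'
python3 -c "
from h import *
go(.5955,-.3058,.0395)"
```

```text
time: 21.2
tool_pos: [0.5954, -0.305, 0.0409]
ee_rot: [-3.127, 0.024, 0.072]
wrist_force: [-0.6, 0.5, 0.1]
width: 0.0937
finger_force: 0.0
at [ 0.5954 -0.305   0.0409] yaw 0.072 t 21.2 | d [0.0001 0.0009 0.0014]
```

Units first: shifts go in shares of 0.2 m and turns go in shares of pi rad. So 0.001 m / 0.2 = 0.005.

```bash
python3 nudge.py '[[[0.094, 0, 0.005, 0.005, 0], [0.03, 0, 0, 0, 0], [0.03, 0, 0, 0, 0], [0.03, 0, 0, 0, 0], [0.03, 0, 0, 0, 0], [0.03, 0, 0, 0, 0], [0.03, 0, 0, 0, 0], [0.03, 0, 0, 0, 0], [0.03, 0, 0, 0, 0], [0.03, 0, 0, 0, 0], [0.03, 0, 0, 0, 0]]]'
python3 nudge.py '[[[0.03, 0, 0, -0.05, 0], [0.03, 0, 0, -0.1, 0], [0.03, 0, 0, -0.15, 0], [0.03, 0, 0, -0.15, 0], [0.03, 0, 0, 0, 0], [0.03, 0, 0, 0, 0]]]'
python3 -c "
from h import *
T=robot.snapshot('top');print(plane(T,[(144,258),(115,262),(158,245)],0),plane(T,[(144,258),(115,262),(158,245)],.12))
go(.607,.2925,.12)"
```

```text
time: 22.12
tool_pos: [0.5963, -0.3062, 0.0416]
ee_rot: [-3.129, 0.022, 0.072]
wrist_force: [-0.0, 0.8, 0.4]
width: 0.0392
finger_force: 30.0
time: 22.62
tool_pos: [0.5997, -0.3084, 0.1349]
ee_rot: [-3.133, 0.017, 0.072]
wrist_force: [0.5, -0.4, -2.0]
width: 0.0392
finger_force: 30.0
[[0.40521086 0.35203953]
 [0.39377958 0.43109986]
 [0.44095582 0.31515606]] [[0.39371674 0.32383331]
 [0.38323194 0.39634768]
 [0.42650212 0.29000369]]
at [ 0.5985 -0.3076  0.1321] yaw 0.072 t 22.7 | d [ 0.052  -0.5978  0.0179]
```

Converted, -0.035 m / 0.2 = -0.175, 0.003 m / 0.2 = 0.015.

```bash
python3 nudge.py '[[[0.03, 0.015, -0.175, 0, 0], [0.03, 0.015, -0.175, 0, 0], [0.03, 0.015, -0.175, 0, 0], [0.03, 0.015, -0.175, 0, 0], [0.03, 0.015, -0.175, 0, 0], [0.03, 0.015, -0.175, 0, 0], [0.03, 0.015, -0.175, 0, 0], [0.03, 0.015, -0.175, 0, 0], [0.03, 0.015, -0.175, 0, 0], [0.03, 0.015, -0.175, 0, 0], [0.03, 0.015, -0.175, 0, 0], [0.03, 0.015, -0.175, 0, 0], [0.03, 0.015, -0.175, 0, 0], [0.03, 0.015, -0.175, 0, 0], [0.03, 0.015, -0.175, 0, 0], [0.03, 0.015, -0.175, 0, 0], [0.03, 0.015, -0.175, 0, 0], [0.03, 0, 0, 0, 0], [0.03, 0, 0, 0, 0], [0.03, 0, 0, 0, 0]]]'
python3 -c "
from h import *
go(.607,.2925,.03)"
```

```text
time: 24.33
tool_pos: [0.6054, 0.2889, 0.1352]
ee_rot: [-3.131, 0.026, 0.072]
wrist_force: [-0.2, -0.0, -1.3]
width: 0.0393
finger_force: 30.0
at [0.6054 0.2889 0.1352] yaw 0.072 t 24.3 | d [ 0.0045 -0.0024  0.1051]
```

Converted, 0.025 m / 0.2 = 0.125, 0.02 m / 0.2 = 0.1.

```bash
python3 nudge.py '[[[0.03, 0.015, -0.0125, 0.125, 0], [0.03, 0, 0, 0.125, 0], [0.03, 0, 0, 0.1, 0], [0.03, 0, 0, 0.1, 0], [0.03, 0, 0, 0.05, 0], [0.03, 0, 0, 0.025, 0], [0.03, 0, 0, 0, 0], [0.03, 0, 0, 0, 0]]]'
python3 -c "
from h import *
go(.607,.2925,.0165)"
```

```text
time: 25.0
tool_pos: [0.6076, 0.293, 0.0337]
ee_rot: [-3.129, 0.02, 0.071]
wrist_force: [0.0, -1.5, -1.4]
width: 0.0392
finger_force: 30.0
at [0.6076 0.293  0.0337] yaw 0.071 t 25.0 | d [-0.0003  0.0006  0.0172]
```

Converted, 0.006 m / 0.2 = 0.03, 0.005 m / 0.2 = 0.025.

```bash
python3 nudge.py '[[[0.03, 0, 0, 0.03, 0], [0.03, 0, 0, 0.025, 0], [0.03, 0, 0, 0.015, 0], [0.03, 0, 0, 0.01, 0], [0.03, 0, 0, 0, 0], [0.03, 0, 0, 0, 0]]]'
python3 -c "
from h import *
go(.607,.2925,.0165)"
```

```text
time: 25.5
tool_pos: [0.6066, 0.2938, 0.0168]
ee_rot: [-3.129, 0.021, 0.072]
wrist_force: [-0.2, 0.2, -1.9]
width: 0.0394
finger_force: 30.0
at [0.6066 0.2938 0.0168] yaw 0.072 t 25.5 | d [0.0003 0.0013 0.0003]
```

Converted, 0.0007 m / 0.2 = 0.0035.

```bash
python3 nudge.py '[[[0.03, 0, 0, 0.0035, 0], [0.03, 0, 0, 0, 0], [0.03, 0, 0, 0, 0]]]'; python3 nudge.py '[[[0.052, 0, 0, 0, 0], [0.052, 0, 0, 0, 0], [0.052, 0, 0, 0, 0], [0.052, 0, 0, 0, 0], [0.052, 0, 0, -0.05, 0], [0.052, 0, 0, -0.1, 0], [0.094, 0, 0, -0.15, 0], [0.094, 0, 0, -0.2, 0], [0.094, 0, 0, -0.2, 0], [0.094, 0, 0, -0.2, 0], [0.094, 0, 0.15, -0.15, 0], [0.094, 0, 0.15, 0, 0], [0.094, 0, 0, 0, 0]]]'
python3 -c "
from h import *
W,=look('wrist');cv2.imwrite('pics/w10.png',W['color']);go(.5,-.28,.24,.07)"
```

```text
time: 25.75
tool_pos: [0.6067, 0.2938, 0.0166]
ee_rot: [-3.129, 0.021, 0.072]
wrist_force: [-0.5, 0.0, 0.7]
width: 0.0393
finger_force: 30.0
time: 26.83
tool_pos: [0.6178, 0.2278, 0.2303]
ee_rot: [-3.131, 0.013, 0.067]
wrist_force: [0.5, 0.4, 0.0]
width: 0.0929
finger_force: 0.0
at [0.6166 0.2299 0.2278] yaw 0.069 t 26.9 | d [-0.1515  0.5005 -0.016 ] turn -0.001
```

View pics/w10.png

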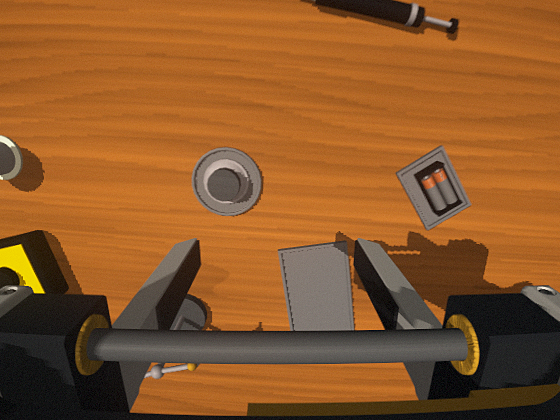

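The speaker (225,182) sits in the large dish (228,181). The shell is last. I measure it from two wrist places.

Converted, 0.0333 m / 0.2 = 0.1665, -0.01 m / 0.2 = -0.05.

```bash
python3 nudge.py '[[[0.094, -0.05, 0.1665, 0, 0], [0.094, -0.05, 0.1665, 0, 0], [0.094, -0.05, 0.1665, 0, 0], [0.094, -0.05, 0.1665, 0, 0], [0.094, -0.05, 0.1665, 0, 0], [0.094, -0.05, 0.1665, 0, 0], [0.094, -0.05, 0.1665, 0, 0], [0.094, -0.05, 0.1665, 0, 0], [0.094, -0.05, 0.1665, 0, 0], [0.094, -0.05, 0.1665, 0, 0], [0.094, -0.05, 0.1665, 0, 0], [0.094, -0.05, 0.1665, 0, 0], [0.094, -0.05, 0.1665, 0, 0], [0.094, -0.05, 0.1665, 0, 0], [0.094, -0.05, 0.1665, 0, 0], [0.094, 0, 0, 0, 0], [0.094, 0, 0, 0, 0]]]'
python3 -c "
from h import *
look('wrist');import os;os.rename('last.npy','sh1.npy');go(.593,-.305,.16)"
python3 nudge.py '[[[0.094, 0.155, 0.055, 0.12, 0], [0.094, 0.155, 0.055, 0.12, 0], [0.094, 0.155, 0.055, 0.12, 0], [0.094, 0, 0, 0, 0], [0.094, 0, 0, 0, 0]]]'
cat > shell.py <<'E'
from h import *
W2,S=look('wrist','side');W1=np.load('sh1.npy',allow_pickle=True)[0]
C=[]
for s,seed in ((W1,None),(W2,None),(S,None)):
    c=s['color'].astype(int);m=((c.max(2)-c.min(2)<90)&(c.min(2)>105)).astype(np.uint8)
    p=np.array([[.593,-.305,.028,1]]).T;q=(s['extrinsics']@p)[:3,0];sd=(int(s['cx']+s['fx']*q[0]/q[2]),int(s['cy']+s['fy']*q[1]/q[2]))
    m=cv2.morphologyEx(m,cv2.MORPH_CLOSE,np.ones((3,3)));b=blob(m,sd);C.append(cen(cv2.convexHull(b)));print(sd,np.round(C[-1],1),describe(plane(s,b,.028)))
x,r=tri([(W1,C[0]),(W2,C[1])]);print(np.round(x*1000,1),round(r*1000,1));x,r=tri([(W1,C[0]),(W2,C[1]),(S,C[2])]);print(np.round(x*1000,1),round(r*1000,1))
go(.593,-.305,.008,.075)
E
python3 shell.py
```

```text
time: 28.3
tool_pos: [0.5014, -0.2775, 0.2207]
ee_rot: [-3.127, 0.023, 0.07]
wrist_force: [0.4, 0.6, 0.9]
width: 0.0941
finger_force: 0.0
at [ 0.5018 -0.2763  0.221 ] yaw 0.072 t 28.4 | d [0.0902 0.036  0.0585] 
time: 28.77
tool_pos: [0.5952, -0.2992, 0.1419]
ee_rot: [-3.123, 0.03, 0.076]
wrist_force: [-0.0, -0.1, 0.1]
width: 0.0939
finger_force: 0.0
(310, 98) [309.6  96.1] (array([ 593.5, -304.1]), array([117.6,  60.2]), np.float64(0.075))
(285, 200) [285.  193.5] (array([ 595.3, -304.7]), array([119.5,  60.7]), np.float64(0.076))
(357, 316) [356.9 319. ] (array([ 592.6, -310.6]), array([121.3,  71.5]), np.float64(0.072))
[ 596.8 -304.6   16.9] 0.0
[ 596.3 -304.5   15.6] 0.8
at [ 0.5957 -0.3009  0.1487] yaw 0.074 t 28.9 | d [-1.000e-04  5.600e-03  1.407e-01] turn -0.001
```

The views agree on (594.5,-304.5), yaw 0.075, and the size fits a 28 mm top. The 17 mm centroid height is pulled down by the visible side walls. I descend in two steps.

Converted, 0.025 m / 0.2 = 0.125, 0.001 m / 0.2 = 0.005.

```bash
python3 nudge.py '[[[0.094, 0, 0.015, 0.125, 0], [0.094, 0, 0.005, 0.125, 0], [0.094, 0, 0, 0.125, 0], [0.094, 0, 0, 0.1, 0], [0.094, 0, 0, 0.075, 0], [0.094, 0, 0, 0, 0], [0.094, 0, 0, 0, 0]]]'
python3 -c "
from h import *
go(.594,-.3045,.008,.075)"
```

```text
time: 29.45
tool_pos: [0.5933, -0.305, 0.0404]
ee_rot: [-3.131, 0.019, 0.072]
wrist_force: [0.6, 0.1, 0.4]
width: 0.094
finger_force: 0.0
at [ 0.5933 -0.305   0.0404] yaw 0.072 t 29.4 | d [ 0.0014 -0.0001  0.0324] turn -0.003
```

Converted, 0.01 m / 0.2 = 0.05, 0.008 m / 0.2 = 0.04.

```bash
python3 nudge.py '[[[0.094, 0.005, 0, 0.05, 0], [0.094, 0, 0, 0.05, 0], [0.094, 0, 0, 0.04, 0], [0.094, 0, 0, 0.015, 0], [0.094, 0, 0, 0, 0], [0.094, 0, 0, 0, 0], [0.055, 0, 0, 0, 0], [0.055, 0, 0, 0, 0], [0.055, 0, 0, 0, 0], [0.055, 0, 0, 0, 0], [0.055, 0, 0, 0, 0], [0.055, 0, 0, 0, 0], [0.055, 0, 0, 0, 0]]]'
python3 nudge.py '[[[0.055, 0, 0, -0.05, 0], [0.055, 0, 0, -0.1, 0], [0.055, 0, 0, -0.15, 0], [0.055, 0, 0, -0.15, 0], [0.055, 0, 0, 0, -0.0223], [0.055, 0, 0, 0, -0.0216], [0.055, 0, 0, 0, 0], [0.055, 0, 0, 0, 0]]]'
python3 -c "
from h import *
W=robot.snapshot('wrist');cv2.imwrite('pics/w11.png',W['color']);go(.4525,.158,.09,.21)"
```

```text
time: 30.53
tool_pos: [0.5936, -0.3048, 0.0067]
ee_rot: [-3.13, 0.021, 0.072]
wrist_force: [0.5, -0.4, 0.7]
width: 0.0618
finger_force: 30.0
time: 31.2
tool_pos: [0.5952, -0.3055, 0.0962]
ee_rot: [-3.126, 0.02, 0.208]
wrist_force: [-0.6, 0.6, -2.4]
width: 0.0616
finger_force: 30.0
at [ 0.595  -0.3055  0.0958] yaw 0.209 t 31.2 | d [-0.0434 -0.4828  0.0145] turn -0.001
```

View pics/w11.png

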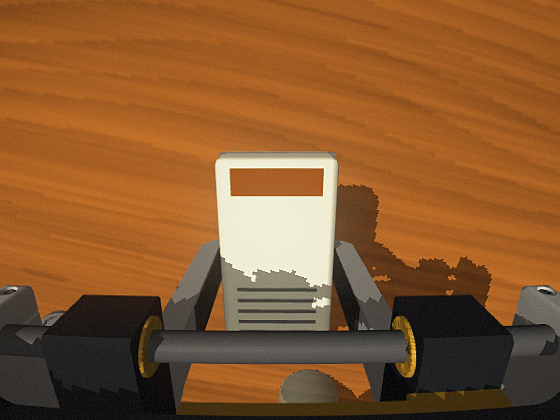

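The shell is held squarely between the fingers. I carry it to the large tray.

Converted, -0.032 m / 0.2 = -0.16, -0.003 m / 0.2 = -0.015.

```bash
python3 nudge.py '[[[0.055, -0.015, -0.16, 0, 0], [0.055, -0.015, -0.16, 0, 0], [0.055, -0.015, -0.16, 0, 0], [0.055, -0.015, -0.16, 0, 0], [0.055, -0.015, -0.16, 0, 0], [0.055, -0.015, -0.16, 0, 0], [0.055, -0.015, -0.16, 0, 0], [0.055, -0.015, -0.16, 0, 0], [0.055, -0.015, -0.16, 0, 0], [0.055, -0.015, -0.16, 0, 0], [0.055, -0.015, -0.16, 0, 0], [0.055, -0.015, -0.16, 0, 0], [0.055, -0.015, -0.16, 0, 0], [0.055, -0.015, -0.16, 0, 0], [0.055, -0.015, -0.16, 0, 0], [0.055, 0, 0, 0, 0], [0.055, 0, 0, 0, 0], [0.055, 0, 0, 0, 0]]]'
python3 -c "
from h import *
go(.4525,.158,.03,.21)"
```

```text
time: 32.75
tool_pos: [0.4513, 0.1539, 0.1042]
ee_rot: [-3.127, 0.02, 0.21]
wrist_force: [-0.4, -0.9, -1.0]
width: 0.0619
finger_force: 30.0
at [0.4513 0.1539 0.1042] yaw 0.210 t 32.8 | d [ 0.0035 -0.0027  0.0742] turn -0.000
```

Converted, 0.025 m / 0.2 = 0.125, 0.02 m / 0.2 = 0.1.

```bash
python3 nudge.py '[[[0.055, 0.01, -0.0125, 0.125, 0], [0.055, 0, 0, 0.1, 0], [0.055, 0, 0, 0.075, 0], [0.055, 0, 0, 0.045, 0], [0.055, 0, 0, 0.025, 0], [0.055, 0, 0, 0, 0], [0.055, 0, 0, 0, 0]]]'
python3 -c "
from h import *
go(.4525,.158,.0105,.21)"
```

```text
time: 33.33
tool_pos: [0.4519, 0.1575, 0.0311]
ee_rot: [-3.127, 0.019, 0.209]
wrist_force: [0.1, 0.2, -1.5]
width: 0.062
finger_force: 30.0
at [0.4519 0.1575 0.0311] yaw 0.209 t 33.3 | d [ 0.001  -0.      0.0206] turn -0.001
```

Converted, 0.006 m / 0.2 = 0.03, 0.004 m / 0.2 = 0.02.

```bash
python3 nudge.py '[[[0.055, 0, 0, 0.03, 0], [0.055, 0, 0, 0.03, 0], [0.055, 0, 0, 0.02, 0], [0.055, 0, 0, 0.0125, 0], [0.055, 0, 0, 0.005, 0], [0.055, 0, 0, 0, 0], [0.055, 0, 0, 0, 0]]]'
python3 -c "
from h import *
go(.4525,.158,.0097,.21)"
```

```text
time: 33.92
tool_pos: [0.4509, 0.1583, 0.0111]
ee_rot: [-3.126, 0.02, 0.21]
wrist_force: [0.1, -0.3, -1.5]
width: 0.0616
finger_force: 30.0
at [0.4509 0.1583 0.0111] yaw 0.210 t 33.9 | d [0.0015 0.0006 0.0014] turn 0.000
```

Converted, 0.0012 m / 0.2 = 0.006.

```bash
python3 nudge.py '[[[0.055, 0, 0, 0.006, 0], [0.055, 0, 0, 0, 0], [0.055, 0, 0, 0, 0]]]'; python3 nudge.py '[[[0.076, 0, 0, 0, 0], [0.076, 0, 0, 0, 0], [0.076, 0, 0, 0, 0], [0.076, 0, 0, 0, 0], [0.076, 0, 0, -0.05, 0], [0.076, 0, 0, -0.1, 0], [0.094, 0, 0, -0.15, 0], [0.094, 0, 0, -0.2, 0], [0.094, 0, 0, -0.2, 0], [0.094, 0, 0, -0.2, 0], [0.094, -0.1, 0.15, -0.2, 0], [0.094, -0.1, 0.15, 0, 0], [0.094, 0, 0, 0, 0], [0.094, 0, 0, 0, 0], [0.094, 0, 0, 0, 0]]]'
python3 - <<'E'
from h import *
W,S=look('wrist','side')
cv2.imwrite('pics/w12.png',W['color'])
E
```

```text
time: 34.17
tool_pos: [0.4509, 0.1582, 0.01]
ee_rot: [-3.126, 0.02, 0.21]
wrist_force: [1.1, -0.6, -1.2]
width: 0.0621
finger_force: 30.0
time: 35.42
tool_pos: [0.4318, 0.0967, 0.2207]
ee_rot: [-3.126, 0.02, 0.21]
wrist_force: [-0.1, 0.7, 0.2]
width: 0.0939
finger_force: 0.0
```

View pics/w12.png

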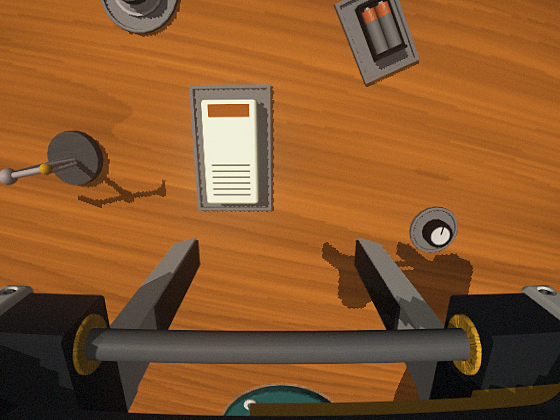

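The shell top is centred at about (231,151) in the large tray, centred at about (232,149), parallel to it. A numeric check comes before handing in.

```bash
python3 - <<'E'
from h import *
W=np.load('last.npy',allow_pickle=True)[0]
c=W['color'].astype(int);m=((c.max(2)-c.min(2)<60)&(c.min(2)>150)).astype(np.uint8)
print('shell',describe(plane(W,blob(cv2.morphologyEx(m,cv2.MORPH_CLOSE,np.ones((3,3))),(231,140)),.031)))
t=plane(W,[(191,88),(271,86),(272,209),(202,210)],.006);print('tray',describe(t))
print('knob',plane(W,[(440,235)],.021),'dish',plane(W,[(434,230)],.006))
E
```

```text
shell (array([451.4, 158.6]), array([115.9,  59.7]), np.float64(0.215))
tray (array([450.2, 156.9]), array([148.1,  92.4]), np.float64(0.227))
knob [[ 0.4048922  -0.11676466]] dish [[ 0.40548759 -0.11541749]]
```

```bash
python3 -c "
from bench import robot
print(robot.close_job())"
```

```text
the job is handed in; nothing more can be done
None
```

I took the stack apart from the top down and set all four parts in their matching places, with the jar and clip stand left untouched, then handed the job in at about 35 s; the final verdict was not shown to me.

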